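# Turn the water-bath lid over against the bath and cover the bath

## Robot

A 7-joint arm with a two-finger parallel gripper is mounted at the origin on the work surface. World frame = base frame: x ahead of the robot, y to its left, z up, the work surface at z = 0. Lengths are in mm, angles in rad, forces in N, time in s.
With the tool pointing down it reaches from about 400 to 875 mm from the base axis. Payload 4.4 kg.
Tool frame: the origin (TCP) lies midway between the tips of the shut fingers; the grasp point (between the pads) lies 19 mm behind it; z points along the fingers, y is the line along which they close (so a half turn about z gives the same grasp; the last joint's range is limited). The gripper opens to 85 mm and grips with 20 to 120 N. Pads are 22 mm wide; open, the fingers measure 114 mm over their backs; the gripper's body (76 mm by 85 mm) begins 54 mm behind the grasp point. The pads swing forward as they close: fully open they stand 13 mm farther back than shut.
Start: joints at [1.072, 0.628, 0.038, 1.517, -0.027, 0.996, -0.02], TCP at [272.647, -590.069, 231.313] pointing down, gripper open.
Joint ranges: [-3.06, 3.06], [-0.37, 2.12], [-1.25, 1.32], [0.18, 2.47], [-1.1, 4.24], [0.23, 1.98], [-2.94, 2.94]. Speed limits (rad/s): [2.57, 2.57, 3.14, 3.14, 3.14, 3.14, 3.14].

## Interface

Orientations are given as [roll, pitch, yaw] about the fixed x, y, z axes, in that order (R = Rz(yaw) Ry(pitch) Rx(roll)).
In Python, from cell import read_state, get_image, finish_job gives the robot as it stands.
- The arm moves only by the tool send_rows, never from a script. Its argument "series" is a list of rows, each an object of numbers: "ax", "ay", "az": the turn, a rotation vector about the tool's x, y, z in rad; "dx", "dy", "dz": the shift along the tool's x, y, z in cm; "hand": the closure, from 0 (fully open) to 1 (shut). In form: [{"ax": .., "ay": .., "az": .., "dx": .., "dy": .., "dz": .., "hand": ..}, ...]. A call has 1 to 10 rows; each row is the pose to reach, as a shift and turn from the pose commanded when the call began, along the tool's axes at that moment; what a row does not reach only later rows make up. A row lasts 1/10 s, in which the tool goes at most 50 mm and 8.59 degrees, less where a joint would pass 70% of its speed; a pose out of reach is approached as far as the arm can. A call with a gripper value outside its range is refused whole. The fingers move at their own pace and stop on an object; the grip force is fixed at half the most. Time passes only in rows, so rows that repeat a pose let the fingers close. It gives the time, the measured TCP pose, the force, the opening and the grip force at its end, in the units of the state.
- read_state(): the state, without advancing time (a new reading comes with each control period).
- get_image(name): name is "scene" or "top" or "wrist"; returns a dict with "pixels" (400x640x3 uint8, red, green, blue), "mtx" (3x3 intrinsics, pixels), "k1" (the pictures are not rectified: a ray, as slopes to the right and down, at radius r is drawn at 1 + k1 r^2 times it, then the intrinsics apply), "R" (3x3) and "t" (3): a world point X has camera coordinates R X + t. Camera axes: x right, y down, z forward; pixel columns grow to the right and rows downward; lengths in mm; the calibration is good to about 2 mm. A picture is of the moment at which its call begins. There is no depth.
- finish_job(): hands the job in; it is judged then, once.
The state is a dict: "clock": time; "qpos": joint angles; "qd": joint speeds; "tau": joint torques, N m; "eef_pos": TCP position; "tool_rot": TCP orientation; "force": force on the tool from outside, world axes, zero at the start; "torque": the same for the moment, N m; "width": finger opening in mm; "gripper_force": force on a finger pad.
Only numpy, scipy, OpenCV 4.12 (cv2) and the standard library are available. Lean on these libraries where they do the work, as an engineer would, in place of code of your own. Each camera call takes 0.05 s, during which the arm holds its last target. There are 200 camera calls.

## Task

The water bath's lid has been left upside down on the bench, propped on its own knob beside the bath. Lever it up until it stands by itself, leaning against the side of the bath, then turn it over and lay it gently (do not let it drop) on the bath, knob up, flat and fully down in the recess round the opening. Leave the bottle and the beaker where they stand.

Things in the scene. Friction and masses are not known exactly. Their poses are not given: they have to be found in the camera images.
- bath: Fixed unit: white tank 250 (x) x 210 (y) x 175 high, standing in a white spill tray with an 18 mm lip. Origin on the bench under the tank's middle, z up; -x is the front with the blue panel. Upright side walls at y = +-105 mm; on the -y side the tray reaches out to y = -150 mm, leaving a 41 mm wide open trough between wall and lip. The lid starts on the -y side.
- tray_lip (a point): Foot of the tray lip's outer face on the lid's side, middle of its length, on the bench; axes as the bath's. The lip runs 310 mm along x, is 18 mm high and 4 mm thick, and is 45 mm from the tank's side wall. The lid's low edge lies 14 to 30 mm short of it, up to 7 degrees off parallel, and can brace on it; pushed past upright, the lid comes to lean about 20 degrees back against the tank wall.
- bath_seat (a point): Where the lid's origin belongs: centre of the recess in the steel deck, on its ledge, 169 mm over the bench; axes as the bath's. The recess is 200 (x) x 160 (y) mm and 6 mm deep, so the lid has 5 mm of play all round; the opening in it is 160 x 120 mm. The lid goes in with its x along the bath's x, either way round.
- lid: Loose white-painted aluminium plate 190 (x) x 150 (y) x 5 mm, about 0.4 kg, with a black knob in the middle of its top. Origin: centre of the flat underside; z out of the top, through the knob. It starts upside down, resting on the knob and on its -y edge, which is next to the tray lip; its +y edge is in the air 80 mm over the bench, on the side away from the bath; the plate slopes 32 degrees.
- lid_knob (a point): Centre of the knob's round head, 29.5 mm from the lid's underside along its z; axes as the lid's. The head is a cylinder 34 mm across and 13 mm long, flaring from a 16 mm neck next to the plate, with a domed end; the knob stands 43 mm out of the plate. Once the lid leans on the tank, the knob points away from the tank and slightly up.
- stirrer: Bystander: white hotplate stirrer, fixed, 170 x 150 x 88 mm, round plate on top. Origin centre of its underside.
- bottle: Bystander: loose amber bottle, 72 mm across, 150 mm high. Origin centre of its base.
- beaker: Bystander: loose glass beaker, 76 mm across, 105 mm high. Origin centre of its base.
Things that resemble listed ones, but are neither listed nor needed, are in the scene too. Leave any turquoise look-alike of the lid alone.

How it is judged:
By the outcome, as a careful person would: the job done as asked, in the order asked, and still so for the second after the job is handed in, with the robot touching nothing.
It also fails if it takes over 69 s, if anything falls off the work surface, if the arm or the gripper's body presses on something with over 40 N, if the wrist force passes 120 N, or if a joint passes its speed limit or range.

## Working session

There is one attempt and no reset: what is moved stays moved. The work goes in short steps, Python scripts to look and compute and a tool call to move; the robot and the scene stay as the last step left them, time stands still between calls to the robot, and variables do not carry over. Pictures are saved under pics/ and viewed, at most 12 in all, crops included, and the job is handed in when it is done.

Besides the shell and the picture viewer there is one more tool, called after "Request:" in YAML: its name, and indented under it one key for each argument. send_rows: Moves the arm, as the interface text tells. Its arguments: {"type":"object","properties":{"series":{"type":"array","items":{"type":"object","properties":{"ax":{"type":"number"},"ay":{"type":"number"},"az":{"type":"number"},"dx":{"type":"number"},"dy":{"type":"number"},"dz":{"type":"number"},"hand":{"type":"number"}}}}},"required":["series"]}

```bash
ls; mkdir -p pics
python3 - <<'E'
from cell import *
import cv2,numpy as np
ims=[]
for n in("scene","top"):
    d=get_image(n); np.savez(f"pics/{n}0.npz",**d)
    cv2.imwrite(f"pics/{n}0.png",d["pixels"][:,:,::-1])
    print(n,d["mtx"].tolist(),d["k1"],np.round(d["R"],3).tolist(),np.round(d["t"],1).tolist())
print(read_state())
E
```

```text
pics
scene [[454.968601469697, 0.0, 315.8511078480706], [0.0, 454.968601469697, 200.30689174276156], [0.0, 0.0, 1.0]] -0.09269353568415477 [[-0.858, 0.514, 0.004], [0.378, 0.635, -0.674], [-0.349, -0.577, -0.739]] [544.1, -8.8, 1406.0]
top [[517.7010953465775, 0.0, 313.09151250100894], [0.0, 517.7010953465775, 203.72855863443434], [0.0, 0.0, 1.0]] -0.02908801447433812 [[-0.061, -0.998, 0.002], [-0.978, 0.059, -0.201], [0.2, -0.014, -0.98]] [-120.3, 564.5, 1352.8]
{'clock': 0.1, 'qpos': array([ 1.07217753,  0.62927623,  0.03843911,  1.51825006, -0.02697503,
        0.99627337, -0.01998365]), 'qd': array([ 8.01451361e-04, -8.97874930e-05, -4.12971622e-04, -9.18329174e-04,
        1.57337458e-03, -2.10201187e-04,  2.72327342e-04]), 'tau': array([ 2.82987196e-03, -5.64531577e+01,  1.23019908e+00, -1.93973958e+01,
        1.11668132e-02,  5.44997849e-03,  2.98060695e-05]), 'eef_pos': array([ 272.42700022, -589.55695734,  230.47202737]), 'tool_rot': array([-3.13990387e+00,  3.51958492e-05,  4.32853726e-01]), 'force': array([-0.67953657, -1.00448504, -0.34822304]), 'torque': array([ 0.01640697, -0.0440481 ,  0.02175473]), 'gripper_force': 0.0, 'width': 85.46349182002578}
```

View pics/scene0.png

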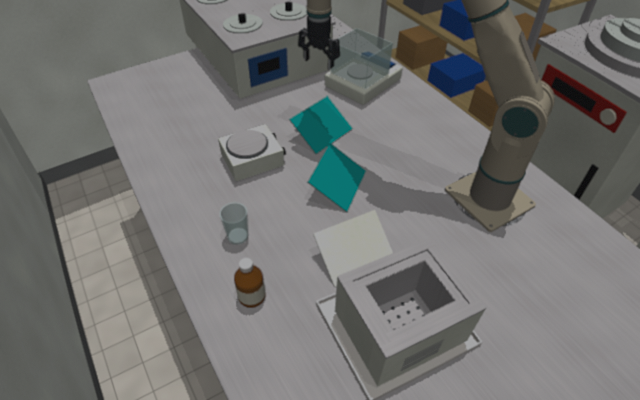

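View pics/top0.png

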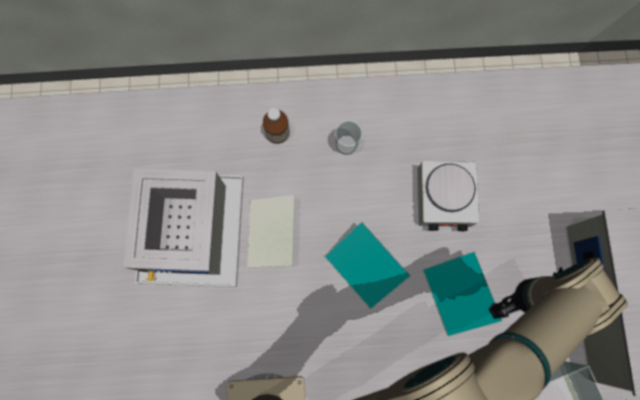

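Top view: the white lid is at about (272,231), next to the bath's tray (240,230). The turquoise look-alikes are at (367,264) and (462,293). Only the white plate beside the bath on its -y side fits the description. I'll confirm that in an enlarged crop.

Run:
```python
import cv2,numpy as np
a=cv2.imread("pics/top0.png")[160:295,115:315]; b=cv2.imread("pics/scene0.png")[200:400,300:500]
a=cv2.resize(a,None,fx=4,fy=4,interpolation=cv2.INTER_CUBIC)
b=cv2.resize(b,None,fx=3,fy=3,interpolation=cv2.INTER_CUBIC)
cv2.imwrite("pics/c1.png",a);cv2.imwrite("pics/c2.png",b)
```

```text
(no output)
```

View pics/c1.png

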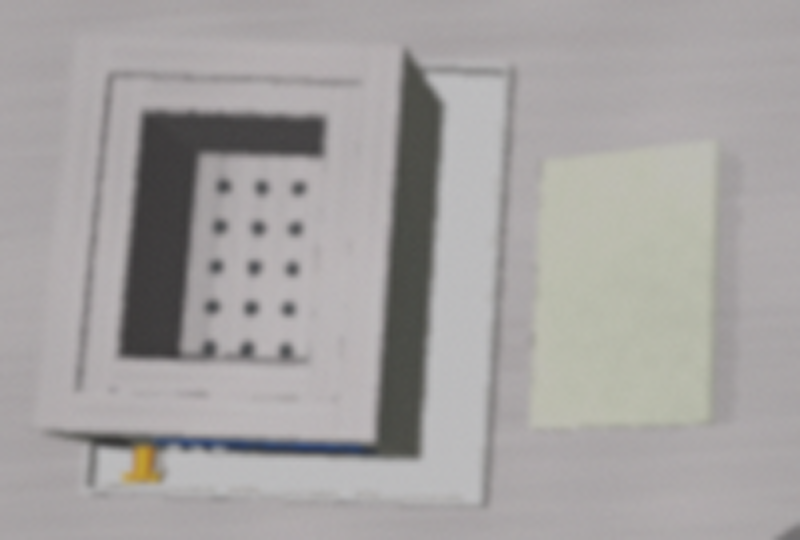

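View pics/c2.png

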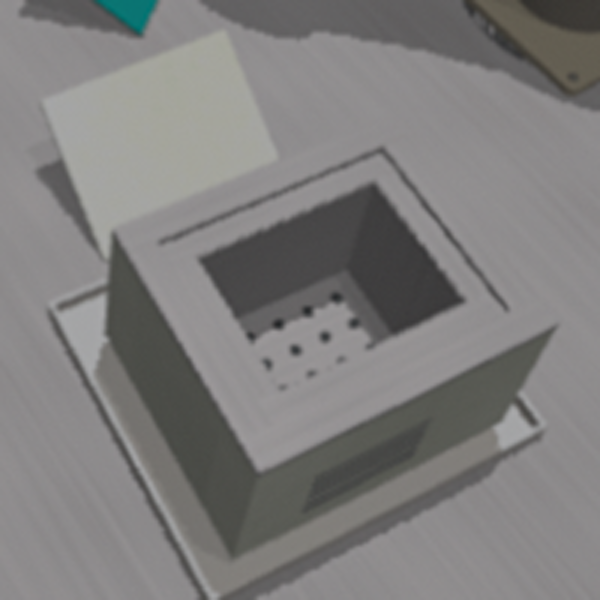

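The enlarged crops confirm that the white, tilted plate is the lid. In crop 1 its corners are about (543,157), (719,140), (710,424) and (530,428). I'll fit the poses next.

```bash
cat > h.py <<'E'
import numpy as np,cv2
from scipy.spatial.transform import Rotation as Ro
from scipy.optimize import least_squares
def proj(d,X):
    X=np.atleast_2d(X)@d["R"].T+d["t"]; s=X[:,:2]/X[:,2:]
    s=s*(1+float(d["k1"])*(s**2).sum(1,keepdims=True))
    return s@d["mtx"][:2,:2].T+d["mtx"][:2,2]
def world(p,X):  # p=x,y,yaw
    return Ro.from_euler('z',p[2]).apply(X)+[p[0],p[1],0]
def toolmove(st,pos,R):  # shift (cm) + rotvec in tool axes to reach pos, R
    R0=Ro.from_euler('xyz',st["tool_rot"]); 
    return np.round(R0.inv().apply(np.array(pos)-st["eef_pos"])/10,2),np.round((R0.inv()*R).as_rotvec(),3)
E
cat > fit.py <<'E'
from h import *
T=dict(np.load("pics/top0.npz"));S=dict(np.load("pics/scene0.npz"))
ct=lambda u,v:((u+.5)/4-.5+115,(v+.5)/4-.5+160)
cs=lambda u,v:((u+.5)/3-.5+300,(v+.5)/3-.5+200)
a,b=125,105
B=[(T,ct(75,42),(a,b,175)),(T,ct(405,47),(a,-b,175)),(T,ct(376,445),(-a,-b,175)),(T,ct(38,432),(-a,b,175)),
(T,ct(513,66),(155,-150,18)),(T,ct(486,506),(-155,-150,18)),
(S,cs(113,232),(a,-b,175)),(S,cs(262,470),(a,b,175)),(S,cs(557,325),(-a,b,175)),(S,cs(50,305),(155,-150,18))]
c,s=np.cos(np.radians(32)),np.sin(np.radians(32))
L=np.array([[1,0,0],[0,-c,-s],[0,s,-c]])
def lid(x,y,z=0): return L@[x,y,z]+[0,0,75*s+5*c]
Ld=[(T,ct(543,157),lid(95,-75)),(T,ct(530,428),lid(-95,-75)),(T,ct(719,140),lid(95,75)),(T,ct(710,424),lid(-95,75)),
(S,cs(42,102),lid(95,75)),(S,cs(228,32),lid(-95,75))]
for n,D,p0 in(("bath",B,(650,300,0)),("lid",Ld,(600,50,0))):
    f=lambda p:np.concatenate([(proj(d,world(p,X))-m)[0] for d,m,X in D])
    r=least_squares(f,p0,loss='soft_l1'); print(n,np.round(r.x,3)); print(np.round(f(r.x).reshape(-1,2),1).tolist())
    if n=="bath": bp=r.x
    else:
        W=lambda X:world(r.x,X); i=lambda X:Ro.from_euler('z',-bp[2]).apply(X-[bp[0],bp[1],0])
        for k in((0,-75),(0,75),(95,-75),(-95,-75)): print(k,np.round(W(lid(*k)),1),'bath frame',np.round(i(W(lid(*k))),1))
E
python3 fit.py
```

```text
bath [ 516.283  203.175 -113.188]
[[0.1, -1.5], [0.1, -0.4], [0.5, -0.5], [-0.7, -0.0], [-0.3, -0.4], [-0.0, 0.2], [0.3, -1.3], [0.2, 0.7], [1.4, -1.2], [-0.0, -0.8]]
lid [ 4.90172e+02 -3.31910e+01 -8.90000e-02]
[[-0.0, 0.5], [-0.4, -0.0], [-0.1, -0.2], [-0.4, -0.1], [-0.2, -0.5], [-0.4, -0.6]]
(0, -75) [495.8  30.2   4.2] bath frame [  -4.7 -174.2    4.2]
(0, 75) [484.5 -96.5  83.7] bath frame [  -4.6 -301.4   83.7]
(95, -75) [590.4  21.7   4.2] bath frame [  90.3 -174.     4.2]
(-95, -75) [401.2  38.6   4.2] bath frame [ -99.7 -174.3    4.2]
```

```bash
cat >> h.py <<'E'
BP=np.array([516.3,203.2,-0.091])
def bath(X): return world(BP,np.atleast_2d(X))[0]
def inbath(X): return Ro.from_euler('z',-BP[2]).apply(np.array(X)-[BP[0],BP[1],0])
# tool orientation: z toward bath +y, dipped below horizontal by 'dip' rad; spin about tool z
def tori(dip,spin=0): return Ro.from_euler('z',BP[2])*Ro.from_matrix(np.array([[0,1,0],[np.sin(dip),0,np.cos(dip)],[np.cos(dip),0,-np.sin(dip)]]))*Ro.from_euler('z',spin)
E
python3 -c "
from h import *;from cell import read_state
print(toolmove(read_state(),bath([-5,-345,160]),tori(np.pi/2)),tori(np.pi/2).as_euler('xyz'))"
```

```text
(array([ 37.7, -32.1,   7.1]), array([-2.000e-03, -1.000e-03, -1.047e+00])) [3.14159265 0.         1.47979633]
```

Request:
send_rows:
  series:
    - {"dx": 18.8,"dy": -16.0,"dz": 0,"az": -0.5,"hand": 0}
    - {"dx": 18.8,"dy": -16.0,"dz": 0,"az": -0.5,"hand": 0}
    - {"dx": 18.8,"dy": -16.0,"dz": 0,"az": -0.5,"hand": 0}
    - {"dx": 18.8,"dy": -16.0,"dz": 0,"az": -0.5,"hand": 0}
    - {"dx": 18.8,"dy": -16.0,"dz": 0,"az": -0.5,"hand": 0}
    - {"dx": 37.7,"dy": -32.1,"dz": 0,"az": -1.047,"hand": 0}
    - {"dx": 37.7,"dy": -32.1,"dz": 0,"az": -1.047,"hand": 0}
    - {"dx": 37.7,"dy": -32.1,"dz": 0,"az": -1.047,"hand": 0}
    - {"dx": 37.7,"dy": -32.1,"dz": 0,"az": -1.047,"hand": 0}
    - {"dx": 37.7,"dy": -32.1,"dz": 0,"az": -1.047,"hand": 0}

```text
invalid input at $.series[0]: expected keys ax, ay, az, dx, dy, dz, hand
```

Request:
send_rows:
  series:
    - {"hand": 0}

```text
invalid input at $.series[0]: expected keys ax, ay, az, dx, dy, dz, hand
```

```bash
python3 -c "
from h import *;from cell import *
st=read_state();print(st['clock'],st['force'],st['qpos'],inbath(st['eef_pos']),toolmove(st,bath([-5,-345,160]),tori(np.pi/2)))"
```

```text
0.1 [-0.67953657 -1.00448504 -0.34822304] [ 1.07217753  0.62927623  0.03843911  1.51825006 -0.02697503  0.99627337
 -0.01998365] [-170.82258235 -811.63863805  230.47202737] (array([ 37.7, -32.1,   7.1]), array([-2.000e-03, -1.000e-03, -1.047e+00]))
```

Request:
send_rows:
  series:
    - {"ax": 0,"ay": 0,"az": -0.5,"dx": 18.8,"dy": -16,"dz": 0,"hand": 0}
    - {"ax": 0,"ay": 0,"az": -0.5,"dx": 18.8,"dy": -16,"dz": 0,"hand": 0}
    - {"ax": 0,"ay": 0,"az": -0.5,"dx": 18.8,"dy": -16,"dz": 0,"hand": 0}
    - {"ax": 0,"ay": 0,"az": -0.5,"dx": 18.8,"dy": -16,"dz": 0,"hand": 0}
    - {"ax": 0,"ay": 0,"az": -0.5,"dx": 18.8,"dy": -16,"dz": 0,"hand": 0}
    - {"ax": 0,"ay": 0,"az": -1.047,"dx": 37.7,"dy": -32.1,"dz": 0,"hand": 0}
    - {"ax": 0,"ay": 0,"az": -1.047,"dx": 37.7,"dy": -32.1,"dz": 0,"hand": 0}
    - {"ax": 0,"ay": 0,"az": -1.047,"dx": 37.7,"dy": -32.1,"dz": 0,"hand": 0}
    - {"ax": 0,"ay": 0,"az": -1.047,"dx": 37.7,"dy": -32.1,"dz": 0,"hand": 0}
    - {"ax": 0,"ay": 0,"az": -1.047,"dx": 37.7,"dy": -32.1,"dz": 0,"hand": 0}

```text
clock: 1.1
eef_pos: [480.6, -138.6, 231.2]
tool_rot: [-3.141, -0.0, 1.482]
force: [2.0, -0.1, 0.0]
width: 85.6
gripper_force: 0.0
```

```bash
cat > s.py <<'E'
import sys;from h import *;from cell import *
np.set_printoptions(precision=3,suppress=True)
st=read_state();a=[float(x) for x in sys.argv[1:]]
print(round(st['clock'],2),'F',st['force'],'q',st['qpos'],'bath',inbath(st['eef_pos']),'w',st['width'],'g',st['gripper_force'])
if a: print(*toolmove(st,bath(a[:3]),tori(np.radians(a[3]),np.radians(a[4] if len(a)>4 else 0))))
E
python3 s.py -5 -345 160 90
```

```text
1.1 F [ 2.018 -0.141  0.002] q [ 0.432  0.427 -0.29   1.922  0.163  0.815 -0.035] bath [  -4.477 -343.612  231.233] w 85.57931531266301 g 0.0
[-0.14 -0.05  7.12] [-0.    -0.     0.002]
```

Request:
send_rows:
  series:
    - {"ax": 0,"ay": 0,"az": 0,"dx": 0,"dy": 0,"dz": 5,"hand": 0}
    - {"ax": 0,"ay": 0,"az": 0,"dx": 0,"dy": 0,"dz": 10,"hand": 0}
    - {"ax": 0,"ay": 0,"az": 0,"dx": 0,"dy": 0,"dz": 14.5,"hand": 0}
    - {"ax": 0,"ay": 0,"az": 0,"dx": 0,"dy": 0,"dz": 18.8,"hand": 0}
    - {"ax": 0,"ay": 0,"az": 0,"dx": 1.0,"dy": 0,"dz": 18.8,"hand": 0}
    - {"ax": 0,"ay": 0,"az": 0,"dx": 2.0,"dy": 0,"dz": 18.8,"hand": 0}
    - {"ax": 0,"ay": 0,"az": 0,"dx": 2.8,"dy": 0,"dz": 18.8,"hand": 0}
    - {"ax": 0,"ay": 0,"az": 0,"dx": 3.6,"dy": 0,"dz": 18.8,"hand": 0}
    - {"ax": 0,"ay": 0,"az": 0,"dx": 4.4,"dy": 0,"dz": 18.8,"hand": 0}
    - {"ax": 0,"ay": 0,"az": 0,"dx": 5.2,"dy": 0,"dz": 18.8,"hand": 0}

```text
clock: 2.1
eef_pos: [486.1, -89.1, 44.9]
tool_rot: [3.138, 0.001, 1.479]
force: [-0.1, -3.1, 2.8]
width: 85.4
gripper_force: 1.7
```

```bash
python3 s.py; python3 -c "
from cell import *;import cv2
a=get_image('top')['pixels'][130:330,100:400,::-1];b=get_image('wrist')['pixels'][:,:,::-1]
cv2.imwrite('pics/p1.png',cv2.vconcat([cv2.resize(a,(600,400)),cv2.resize(b,(600,375))])[:, :][:775]) if 0 else cv2.imwrite('pics/p1.png',cv2.hconcat([cv2.resize(a,(420,280)),cv2.resize(b,(380,280))]))"
```

```text
2.1 F [-0.129 -3.061  2.795] q [ 0.218  0.722 -0.14   2.09   0.281  0.344 -0.244] bath [  -3.504 -293.827   44.875] w 85.43423549054809 g 1.6954761743545532
```

View pics/p1.png

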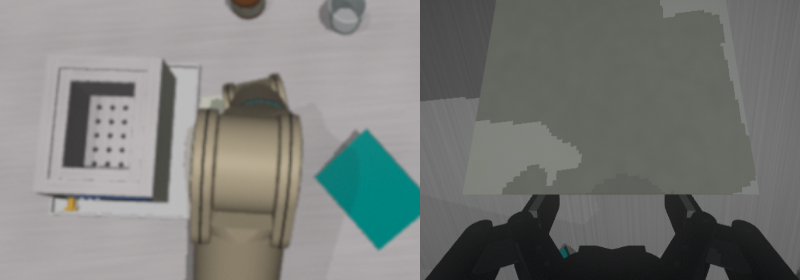

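The wrist view shows both fingers behind the lid's raised edge, straddling its middle. Contact force is about 3 N, so I'll follow the lever arc.

Request:
send_rows:
  series:
    - {"ax": 0,"ay": 0,"az": 0,"dx": 0.7,"dy": 0,"dz": -0.2,"hand": 0}
    - {"ax": 0,"ay": 0,"az": 0,"dx": 1.5,"dy": 0,"dz": -0.9,"hand": 0}
    - {"ax": 0,"ay": 0,"az": 0,"dx": 2.3,"dy": 0,"dz": -1.7,"hand": 0}
    - {"ax": 0,"ay": 0,"az": 0,"dx": 3.3,"dy": 0,"dz": -2.4,"hand": 0}
    - {"ax": 0,"ay": 0,"az": 0,"dx": 4.3,"dy": 0,"dz": -3.1,"hand": 0}
    - {"ax": 0,"ay": 0,"az": 0,"dx": 5.4,"dy": 0,"dz": -3.8,"hand": 0}

```text
clock: 2.8
eef_pos: [489.9, -35.5, 81.9]
tool_rot: [3.141, 0.001, 1.478]
force: [0.7, -1.1, 1.5]
width: 85.7
gripper_force: 1.0
```

```bash
python3 s.py; python3 -c "
from cell import *;import cv2
a=get_image('scene')['pixels'][130:400,250:550,::-1];b=get_image('wrist')['pixels'][:,:,::-1]
cv2.imwrite('pics/p2.png',cv2.hconcat([cv2.resize(a,(400,360)),cv2.resize(b,(400,360))]))"
```

```text
2.8 F [ 0.738 -1.145  1.462] q [ 0.122  0.651 -0.159  2.079  0.234  0.428 -0.311] bath [  -4.644 -240.094   81.895] w 85.70805291517202 g 1.0429383697919548
```

View pics/p2.png

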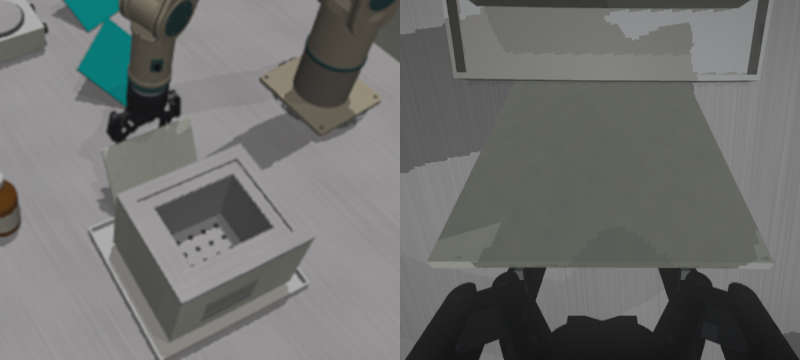

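The lid is braced square on the lip and standing at about 60°, with a finger on each side of the edge. I'll continue past upright.

Request:
send_rows:
  series:
    - {"ax": 0,"ay": 0,"az": 0,"dx": 1.2,"dy": 0,"dz": -0.7,"hand": 0}
    - {"ax": 0,"ay": 0,"az": 0,"dx": 2.4,"dy": 0,"dz": -1.4,"hand": 0}
    - {"ax": 0,"ay": 0,"az": 0,"dx": 3.6,"dy": 0,"dz": -2.0,"hand": 0}
    - {"ax": 0,"ay": 0,"az": 0,"dx": 4.8,"dy": 0,"dz": -2.5,"hand": 0}
    - {"ax": 0,"ay": 0,"az": 0,"dx": 5.8,"dy": 0,"dz": -2.9,"hand": 0}
    - {"ax": 0,"ay": 0,"az": 0,"dx": 6.6,"dy": 0,"dz": -3.2,"hand": 0}
    - {"ax": 0,"ay": 0,"az": 0,"dx": 7.2,"dy": 0,"dz": -3.4,"hand": 0}
    - {"ax": 0,"ay": 0,"az": 0,"dx": 7.8,"dy": 0,"dz": -3.5,"hand": 0}
    - {"ax": 0,"ay": 0,"az": 0,"dx": 8.4,"dy": 0,"dz": -3.6,"hand": 0}

```text
clock: 3.8
eef_pos: [497.4, 48.8, 117.3]
tool_rot: [-3.141, 0.0, 1.479]
force: [0.1, 0.6, 0.2]
width: 86.0
gripper_force: 0.1
```

Request:
send_rows:
  series:
    - {"ax": 0,"ay": 0,"az": 0,"dx": 0.5,"dy": 0,"dz": 0,"hand": 0}
    - {"ax": 0,"ay": 0,"az": 0,"dx": 1.0,"dy": 0,"dz": 0,"hand": 0}
    - {"ax": 0,"ay": 0,"az": 0,"dx": 1.0,"dy": 0,"dz": 0,"hand": 0}
    - {"ax": 0,"ay": 0,"az": 0,"dx": -2.0,"dy": 0,"dz": 0,"hand": 0}
    - {"ax": 0,"ay": 0,"az": 0,"dx": -6.0,"dy": 0,"dz": -3,"hand": 0}
    - {"ax": 0,"ay": 0,"az": 0,"dx": -10.0,"dy": 0,"dz": -6,"hand": 0}
    - {"ax": 0,"ay": 0,"az": 0,"dx": -15.0,"dy": 0,"dz": -7,"hand": 0}
    - {"ax": 0,"ay": 0,"az": 0,"dx": -15.0,"dy": 0,"dz": -7,"hand": 0}

```text
clock: 4.6
eef_pos: [483.4, -109.6, 188.8]
tool_rot: [3.139, 0.005, 1.467]
force: [-0.3, 0.2, -0.6]
width: 85.4
gripper_force: 0.0
```

```bash
python3 s.py; python3 -c "
from cell import *;import cv2,numpy as np
d=get_image('scene');t=get_image('top');w=get_image('wrist')
np.savez('pics/w2.npz',**w);np.savez('pics/t2.npz',**t);np.savez('pics/s2.npz',**d)
a=d['pixels'][130:400,250:550,::-1];b=w['pixels'][:,:,::-1]
cv2.imwrite('pics/p3.png',cv2.hconcat([cv2.resize(a,(200,180)),cv2.resize(b,(600,375))][1:]))
x=np.zeros((560,640,3),np.uint8);x[:400]=b;x[400:,:178]=cv2.resize(a,(178,160));x[400:,200:440]=t['pixels'][150:310,100:340,::-1]
cv2.imwrite('pics/p3.png',x)"
```

```text
4.6 F [-0.339  0.164 -0.566] q [ 0.32   0.475 -0.223  1.985  0.166  0.695 -0.11 ] bath [  -4.34  -314.518  188.773] w 85.39966081147656 g 0.0
```

View pics/p3.png

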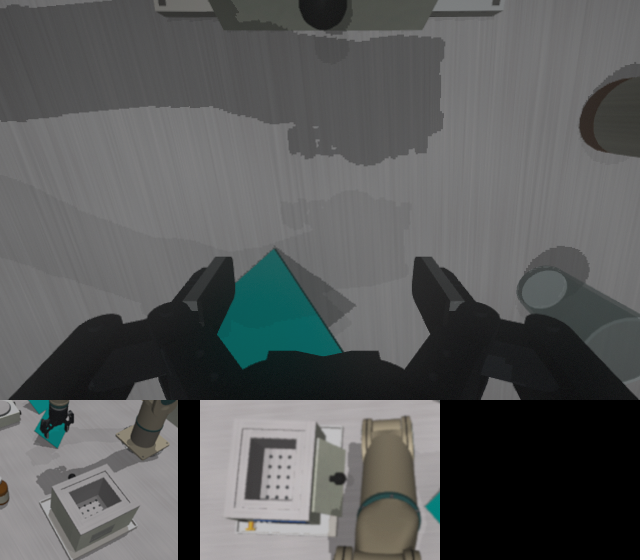

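The lid now stands by itself, leaning on the tank. Its knob is at about (323,8) in the wrist view and (238,228) in the top picture, pointing away from the tank. Next I'll swing the tool to the knob axis, while clear of everything.

```bash
python3 - <<'E'
from h import *
T=dict(np.load("pics/t2.npz"));W=dict(np.load("pics/w2.npz"));S=dict(np.load("pics/s2.npz"))
for k in((-5,-153,82),(-5,-165,86)):
  print([np.round(proj(d,bath(k)),1).tolist() for d in(T,W,S)])
print(inbath(-W["R"].T@W["t"]))
E
python3 s.py -5 -330 200 20; python3 s.py -5 -330 200 20 90
```

```text
[[[237.1, 228.1]], [[322.0, -11.3]], [[373.1, 262.4]]]
[[[241.4, 228.0]], [[322.0, 6.8]], [[370.9, 257.9]]]
[  -4.67199841 -233.07714165  330.32574555]
4.75 F [-0.381  0.813 -0.254] q [ 0.311  0.478 -0.23   1.988  0.164  0.693 -0.112] bath [  -4.93  -305.577  187.143] w 85.35961112128147 g 0.0
[-2.44 -0.   -1.29] [ 0.     1.221 -0.001]
4.75 F [-0.381  0.813 -0.254] q [ 0.311  0.478 -0.23   1.988  0.164  0.693 -0.112] bath [  -4.93  -305.577  187.143] w 85.35961112128147 g 0.0
[-2.44 -0.   -1.29] [0.948 0.947 1.353]
```

Request:
send_rows:
  series:
    - {"ax": 0,"ay": 0.6,"az": 0,"dx": -1.5,"dy": 0,"dz": -2,"hand": 0}
    - {"ax": 0,"ay": 0.6,"az": 0,"dx": -1.5,"dy": 0,"dz": -2,"hand": 0}
    - {"ax": 0,"ay": 0.6,"az": 0,"dx": -1.5,"dy": 0,"dz": -2,"hand": 0}
    - {"ax": 0,"ay": 0.6,"az": 0,"dx": -1.5,"dy": 0,"dz": -2,"hand": 0}
    - {"ax": 0,"ay": 0.6,"az": 0,"dx": -1.5,"dy": 0,"dz": -2,"hand": 0}

```text
clock: 5.25
eef_pos: [481.7, -118.7, 204.6]
tool_rot: [-3.137, -0.603, 1.471]
force: [-0.6, 0.2, -0.2]
width: 85.8
gripper_force: 0.0
```

```bash
python3 s.py -5 -330 200 20; python3 s.py -5 -330 200 20 90;python3 s.py -5 -330 200 20 -90
```

```text
5.25 F [-0.619  0.179 -0.161] q [ 0.908  0.674 -0.563  1.844 -0.287  0.93   0.515] bath [  -5.172 -323.727  204.561] w 85.76460598584255 g 0.0
[-0.78  0.02  0.02] [ 0.003  0.618 -0.007]
5.25 F [-0.619  0.179 -0.161] q [ 0.908  0.674 -0.563  1.844 -0.287  0.93   0.515] bath [  -5.172 -323.727  204.561] w 85.76460598584255 g 0.0
[-0.78  0.02  0.02] [0.486 0.482 1.509]
5.25 F [-0.619  0.179 -0.161] q [ 0.908  0.674 -0.563  1.844 -0.287  0.93   0.515] bath [  -5.172 -323.727  204.561] w 85.76460598584255 g 0.0
[-0.78  0.02  0.02] [-0.482  0.487 -1.523]
```

Request:
send_rows:
  series:
    - {"ax": 0,"ay": 0.15,"az": 0,"dx": 0,"dy": 0,"dz": 0,"hand": 0}
    - {"ax": 0,"ay": 0.3,"az": 0,"dx": 0,"dy": 0,"dz": 0,"hand": 0}
    - {"ax": 0,"ay": 0.45,"az": 0,"dx": 0,"dy": 0,"dz": 0,"hand": 0}
    - {"ax": 0,"ay": 0.618,"az": 0,"dx": 0,"dy": 0,"dz": 0,"hand": 0}
    - {"ax": 0,"ay": 0.618,"az": 0,"dx": 0,"dy": 0,"dz": 0,"hand": 0}
    - {"ax": 0,"ay": 0.618,"az": 0,"dx": 0,"dy": 0,"dz": 0,"hand": 0}

```text
clock: 5.85
eef_pos: [482.5, -113.4, 206.8]
tool_rot: [-3.135, -1.218, 1.477]
force: [0.8, 0.4, 0.6]
width: 85.5
gripper_force: 0.0
```

```bash
python3 s.py -5 -310 139 20; python3 s.py -5 -310 139 20 -90
```

```text
5.85 F [0.813 0.415 0.641] q [ 1.128  1.055 -0.705  1.696 -0.468  1.225  0.747] bath [  -4.866 -318.312  206.821] w 85.51773901490628 g 0.0
[-6.08  0.01  3.13] [-0.004  0.004 -0.001]
5.85 F [0.813 0.415 0.641] q [ 1.128  1.055 -0.705  1.696 -0.468  1.225  0.747] bath [  -4.866 -318.312  206.821] w 85.51773901490628 g 0.0
[-6.08  0.01  3.13] [-0.006 -0.    -1.572]
```

Request:
send_rows:
  series:
    - {"ax": 0,"ay": 0,"az": -0.15,"dx": -1.0,"dy": 0,"dz": 0.5,"hand": 0}
    - {"ax": 0,"ay": 0,"az": -0.3,"dx": -2.0,"dy": 0,"dz": 1,"hand": 0}
    - {"ax": 0,"ay": 0,"az": -0.45,"dx": -3.0,"dy": 0,"dz": 2,"hand": 0}
    - {"ax": 0,"ay": 0,"az": -0.6,"dx": -4.0,"dy": 0,"dz": 3,"hand": 0}
    - {"ax": 0,"ay": 0,"az": -0.75,"dx": -5.0,"dy": 0,"dz": 3.5,"hand": 0}
    - {"ax": 0,"ay": 0,"az": -0.9,"dx": -6.1,"dy": 0,"dz": 4,"hand": 0}
    - {"ax": 0,"ay": 0,"az": -1.05,"dx": -6.1,"dy": 0,"dz": 4.5,"hand": 0}
    - {"ax": 0,"ay": 0,"az": -1.2,"dx": -6.1,"dy": 0,"dz": 5,"hand": 0}
    - {"ax": 0,"ay": 0,"az": -1.35,"dx": -6.1,"dy": 0,"dz": 6,"hand": 0}
    - {"ax": 0,"ay": 0,"az": -1.5,"dx": -6.1,"dy": 0,"dz": 6,"hand": 0}

```text
clock: 6.85
eef_pos: [486.0, -78.0, 131.8]
tool_rot: [1.931, -0.058, 3.035]
force: [0.5, 0.9, 0.8]
width: 85.5
gripper_force: 0.0
```

```bash
python3 s.py -5 -229 110 20 -90
python3 - <<'E'
from h import *;from cell import *
w=get_image('wrist');np.savez('pics/w3.npz',**w)
cv2.imwrite('pics/p4.png',w['pixels'][:,:,::-1])
print(proj(w,bath((-5,-153,82))), inbath(-w["R"].T@w["t"]))
E
```

```text
6.85 F [0.48  0.895 0.84 ] q [ 1.27   1.369 -1.104  1.739 -0.007  1.     1.87 ] bath [  -4.587 -282.747  131.807] w 85.53371787902634 g 0.0
[ 0.   -0.15  5.8 ] [-0.011 -0.005 -0.06 ]
[[322.06271579 191.69425552]] [ -78.68384576 -415.53224039  186.54323562]
```

View pics/p4.png

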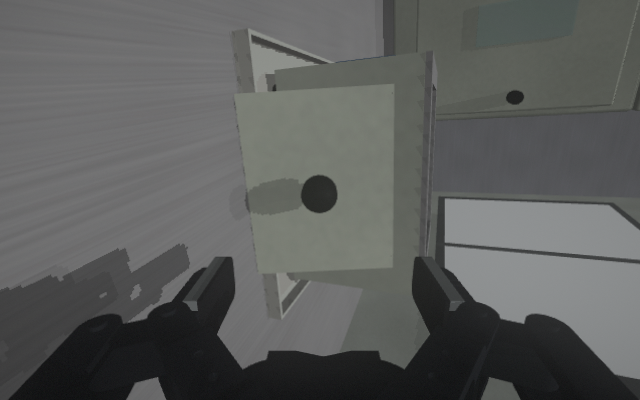

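The wrist view shows the knob at (320,194), against a predicted (322,192), so the estimate holds to about 1–2 mm. I'll move in along the knob axis.

Request:
send_rows:
  series:
    - {"ax": -0.011,"ay": -0.005,"az": -0.06,"dx": 0,"dy": -0.15,"dz": 1.5,"hand": 0}
    - {"ax": -0.011,"ay": -0.005,"az": -0.06,"dx": 0,"dy": -0.15,"dz": 3,"hand": 0}
    - {"ax": -0.011,"ay": -0.005,"az": -0.06,"dx": 0,"dy": -0.15,"dz": 4.5,"hand": 0}
    - {"ax": -0.011,"ay": -0.005,"az": -0.06,"dx": 0,"dy": -0.15,"dz": 5.8,"hand": 0}
    - {"ax": -0.011,"ay": -0.005,"az": -0.06,"dx": 0,"dy": -0.15,"dz": 5.8,"hand": 0}

```text
clock: 7.4
eef_pos: [490.2, -24.4, 109.6]
tool_rot: [1.917, -0.008, 3.048]
force: [-0.4, 0.4, 0.1]
width: 85.1
gripper_force: 0.0
```

```bash
python3 s.py -5 -133 74.5 20 -90
python3 - <<'E'
from h import *;from cell import *
w=get_image('wrist')
g=cv2.cvtColor(w['pixels'],cv2.COLOR_RGB2GRAY)
p=proj(w,bath((-5,-153,82)))[0];print(p)
n,l,s,c=cv2.connectedComponentsWithStats((g<70).astype(np.uint8))
for i in range(1,n):
    if s[i,4]>300: print(s[i],c[i])
E
```

```text
7.4 F [-0.4    0.365  0.052] q [ 1.225  1.422 -1.112  1.817  0.014  0.859  1.905] bath [  -5.333 -229.074  109.577] w 85.09395192938211 g 0.0
[-0.03 -0.04 10.23] [ 0.003 -0.    -0.009]
[322.87891287 210.91186386]
[389   0  13  48 331] [395.29003021  14.93957704]
[243  10  83  44 508] [278.17322835  31.71062992]
[ 297  191   45   46 1656] [318.9057971  213.66485507]
[505 209 135  43 325] [596.02153846 225.59384615]
[445 252 195  29 461] [546.61388286 266.26247289]
[    0   257   638   143 51295] [277.67528999 348.27967638]
```

Request:
send_rows:
  series:
    - {"ax": 0,"ay": 0,"az": 0,"dx": 0,"dy": -0.15,"dz": 2,"hand": 0}
    - {"ax": 0,"ay": 0,"az": 0,"dx": 0,"dy": -0.15,"dz": 4,"hand": 0}
    - {"ax": 0,"ay": 0,"az": 0,"dx": 0,"dy": -0.15,"dz": 6,"hand": 0}
    - {"ax": 0,"ay": 0,"az": 0,"dx": 0,"dy": -0.15,"dz": 8,"hand": 0}
    - {"ax": 0,"ay": 0,"az": 0,"dx": 0,"dy": -0.15,"dz": 9.4,"hand": 0}
    - {"ax": 0,"ay": 0,"az": 0,"dx": 0,"dy": -0.15,"dz": 10.2,"hand": 0}
    - {"ax": 0,"ay": 0,"az": 0,"dx": 0,"dy": -0.15,"dz": 10.2,"hand": 0}

```text
clock: 8.15
eef_pos: [499.9, 68.7, 72.7]
tool_rot: [1.914, -0.008, 3.043]
force: [0.9, -1.0, -0.1]
width: 85.5
gripper_force: 0.0
```

```bash
python3 s.py -5 -133 74.5 20 -90
```

```text
8.15 F [ 0.864 -1.039 -0.094] q [ 1.103  1.494 -1.097  1.914  0.026  0.617  1.899] bath [  -4.104 -135.465   72.73 ] w 85.50696888259334 g 0.0
[0.09 0.25 0.17] [ 0.006  0.004 -0.01 ]
```

Request:
send_rows:
  series:
    - {"ax": 0,"ay": 0,"az": 0,"dx": 0,"dy": 0,"dz": 0,"hand": 0.3}
    - {"ax": 0,"ay": 0,"az": 0,"dx": 0,"dy": 0,"dz": 0,"hand": 0.45}
    - {"ax": 0,"ay": 0,"az": 0,"dx": 0,"dy": 0,"dz": 0,"hand": 0.5}
    - {"ax": 0,"ay": 0,"az": 0,"dx": 0,"dy": 0,"dz": 0,"hand": 0.55}
    - {"ax": 0,"ay": 0,"az": 0,"dx": 0,"dy": 0,"dz": 0,"hand": 0.6}
    - {"ax": 0,"ay": 0,"az": 0,"dx": 0,"dy": 0,"dz": 0,"hand": 0.7}
    - {"ax": 0,"ay": 0,"az": 0,"dx": 0,"dy": 0,"dz": 0,"hand": 1}
    - {"ax": 0,"ay": 0,"az": 0,"dx": 0,"dy": 0,"dz": 0,"hand": 1}
    - {"ax": 0,"ay": 0,"az": 0,"dx": 0,"dy": 0,"dz": 0,"hand": 1}

```text
clock: 9.05
eef_pos: [499.9, 67.9, 73.0]
tool_rot: [1.912, -0.008, 3.041]
force: [-2.2, -5.4, 6.3]
width: 32.2
gripper_force: 58.9
```

```bash
python3 s.py
python3 - <<'E'
from h import *;from cell import *
w=get_image('wrist');cv2.imwrite('pics/p5.png',w['pixels'][:,:,::-1])
E
```

```text
9.05 F [-2.192 -5.416  6.305] q [ 1.105  1.496 -1.097  1.914  0.025  0.618  1.899] bath [  -4.013 -136.256   73.029] w 32.19279974787568 g 58.89836503425613
```

View pics/p5.png

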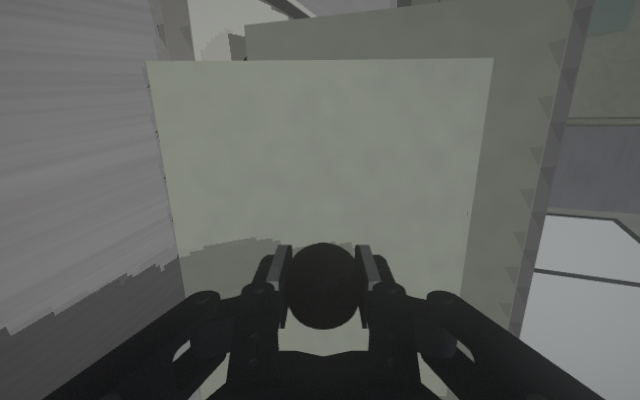

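The pads are centred on the knob head at (322,285), gripping with 59 N. I'll lift back off the wall and up.

Request:
send_rows:
  series:
    - {"ax": 0,"ay": 0,"az": 0,"dx": 0,"dy": 0.2,"dz": -0.7,"hand": 1}
    - {"ax": 0,"ay": 0,"az": 0,"dx": 0,"dy": 0.6,"dz": -2,"hand": 1}
    - {"ax": 0,"ay": 0,"az": 0,"dx": 0,"dy": 1.2,"dz": -3.8,"hand": 1}
    - {"ax": 0,"ay": 0,"az": 0,"dx": 0,"dy": 2,"dz": -5.8,"hand": 1}
    - {"ax": 0,"ay": 0,"az": 0,"dx": 0,"dy": 3.2,"dz": -7.8,"hand": 1}
    - {"ax": 0,"ay": 0,"az": 0,"dx": 0,"dy": 4.8,"dz": -9.4,"hand": 1}
    - {"ax": 0,"ay": 0,"az": 0,"dx": 0,"dy": 7,"dz": -10.6,"hand": 1}
    - {"ax": 0,"ay": 0,"az": 0,"dx": 0,"dy": 9.5,"dz": -11.5,"hand": 1}
    - {"ax": 0,"ay": 0,"az": 0,"dx": 0,"dy": 12,"dz": -12.3,"hand": 1}
    - {"ax": 0,"ay": 0,"az": 0,"dx": 0,"dy": 14.5,"dz": -13,"hand": 1}

```text
clock: 10.1
eef_pos: [493.6, -6.3, 253.0]
tool_rot: [1.914, -0.008, 3.041]
force: [-0.5, -0.4, -4.7]
width: 32.1
gripper_force: 59.6
```

```bash
python3 s.py -5 -180 310 90 -90; python3 s.py -5 -180 310 50 -90
```

```text
10.1 F [-0.459 -0.388 -4.688] q [ 1.233  1.185 -1.212  1.869 -0.19   0.9    1.854] bath [  -3.607 -210.739  252.971] w 32.08306254439435 g 59.62342313490808
[0.22 6.4  0.97] [ 1.227 -0.001 -0.013]
10.1 F [-0.459 -0.388 -4.688] q [ 1.233  1.185 -1.212  1.869 -0.19   0.9    1.854] bath [  -3.607 -210.739  252.971] w 32.08306254439435 g 59.62342313490808
[0.22 6.4  0.97] [ 0.529  0.003 -0.012]
```

Request:
send_rows:
  series:
    - {"ax": 0.1,"ay": 0,"az": 0,"dx": 0,"dy": 1,"dz": 0.1,"hand": 1}
    - {"ax": 0.2,"ay": 0,"az": 0,"dx": 0,"dy": 2,"dz": 0.2,"hand": 1}
    - {"ax": 0.32,"ay": 0,"az": 0,"dx": 0,"dy": 3,"dz": 0.3,"hand": 1}
    - {"ax": 0.44,"ay": 0,"az": 0,"dx": 0,"dy": 4,"dz": 0.5,"hand": 1}
    - {"ax": 0.56,"ay": 0,"az": 0,"dx": 0,"dy": 5,"dz": 0.6,"hand": 1}
    - {"ax": 0.69,"ay": 0,"az": 0,"dx": 0,"dy": 6,"dz": 0.8,"hand": 1}
    - {"ax": 0.82,"ay": 0,"az": 0,"dx": 0,"dy": 6.4,"dz": 1,"hand": 1}
    - {"ax": 0.95,"ay": 0,"az": 0,"dx": 0,"dy": 6.4,"dz": 1,"hand": 1}
    - {"ax": 1.08,"ay": 0,"az": 0,"dx": 0,"dy": 6.4,"dz": 1,"hand": 1}
    - {"ax": 1.2,"ay": 0,"az": 0,"dx": 0,"dy": 6.4,"dz": 1,"hand": 1}

```text
clock: 11.1
eef_pos: [496.4, 25.2, 310.6]
tool_rot: [3.119, -0.007, 3.041]
force: [-0.0, 0.5, -4.8]
width: 31.9
gripper_force: 59.8
```

```bash
python3 s.py 0 0 290 90 -90
```

```text
11.1 F [-0.043  0.525 -4.847] q [ 0.479  0.409 -0.804  1.806  0.306  1.062  1.036] bath [  -3.673 -179.028  310.648] w 31.940110467847468 g 59.8395693290513
[-0.22 17.85  2.47] [ 0.023 -0.007 -0.009]
```

Request:
send_rows:
  series:
    - {"ax": 0.023,"ay": -0.007,"az": -0.009,"dx": -0.2,"dy": 2,"dz": 0,"hand": 1}
    - {"ax": 0.023,"ay": -0.007,"az": -0.009,"dx": -0.2,"dy": 5,"dz": 0,"hand": 1}
    - {"ax": 0.023,"ay": -0.007,"az": -0.009,"dx": -0.2,"dy": 8,"dz": 0,"hand": 1}
    - {"ax": 0.023,"ay": -0.007,"az": -0.009,"dx": -0.2,"dy": 11,"dz": 0,"hand": 1}
    - {"ax": 0.023,"ay": -0.007,"az": -0.009,"dx": -0.2,"dy": 14,"dz": 2,"hand": 1}
    - {"ax": 0.023,"ay": -0.007,"az": -0.009,"dx": -0.2,"dy": 16.5,"dz": 4,"hand": 1}
    - {"ax": 0.023,"ay": -0.007,"az": -0.009,"dx": -0.2,"dy": 17.9,"dz": 6,"hand": 1}
    - {"ax": 0.023,"ay": -0.007,"az": -0.009,"dx": -0.2,"dy": 17.9,"dz": 8,"hand": 1}
    - {"ax": 0.023,"ay": -0.007,"az": -0.009,"dx": -0.2,"dy": 17.9,"dz": 8,"hand": 1}

```text
clock: 12.0
eef_pos: [513.9, 204.3, 231.9]
tool_rot: [3.14, -0.008, 3.052]
force: [-0.1, -0.5, -4.3]
width: 32.2
gripper_force: 60.4
```

```bash
python3 s.py 0 0 200 90 -90
python3 - <<'E'
from h import *;from cell import *
x=np.zeros((600,800,3),np.uint8)
for i,n in enumerate(("wrist","scene","top")):
    d=get_image(n);np.savez(f'pics/{n}6.npz',**d);im=d['pixels'][:,:,::-1]
    if n=="wrist": x[:300,:480]=cv2.resize(im,(480,300))
    if n=="scene": x[300:600,:400]=cv2.resize(im[220:385,300:520],(400,300))
    if n=="top": x[300:600,400:800]=cv2.resize(im[150:300,100:300],(400,300))
cv2.imwrite('pics/p6.png',x)
E
```

```text
12.0 F [-0.125 -0.462 -4.339] q [ 0.046  0.58  -0.733  1.771  0.451  0.973  0.613] bath [ -2.511   0.892 231.942] w 32.16631397792121 g 60.37886717123911
[-0.28 -0.1   3.19] [ 0.002 -0.008  0.001]
```

View pics/p6.png

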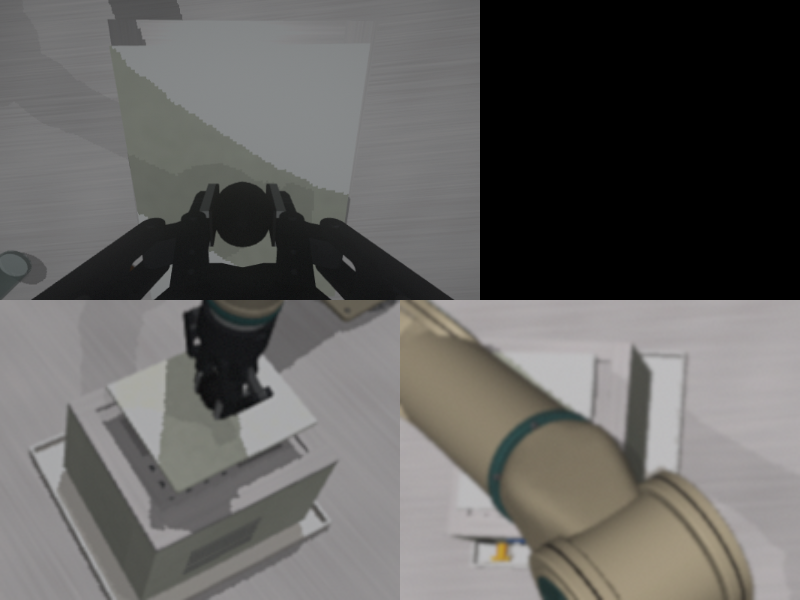

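All three views show the lid level and knob up over the recess. I'll fit its pose from the corners: wrist mosaic (113,45) and (370,43); scene mosaic (108,385), (318,420) and (173,493).

Run:
```python
from h import *
S=dict(np.load("pics/scene6.npz"));W=dict(np.load("pics/wrist6.npz"))
def refine(d,p,k=5):
    g=cv2.cvtColor(d["pixels"],cv2.COLOR_RGB2GRAY)
    q=cv2.cornerSubPix(g,np.array([[p]],np.float32),(k,k),(-1,-1),(3,50,.01))[0,0]; print(np.round(p,1),q); return q if np.hypot(*(q-p))<4 else np.array(p)
sc=lambda x,y:(300+x/1.818,220+(y-300)/1.818)
D=[(S,refine(S,sc(108,385),3),(95,-75,5)),(S,refine(S,sc(318,420),3),(-95,75,5)),(S,refine(S,sc(173,493),3),(95,75,5)),
(W,refine(W,(113/.75,45/.75)),(-95,-75,5)),(W,refine(W,(370/.75,43/.75)),(-95,75,5))]
B=Ro.from_euler('z',BP[2])
def pts(p,X): return B.apply(Ro.from_rotvec([p[4],p[5],p[3]]).apply(X)+p[:3])+[BP[0],BP[1],0]
for sw in (1,-1):
    E=[(d,m,(X[0],X[1]*(sw if d is W else 1),X[2])) for d,m,X in D]
    f=lambda p:np.r_[np.concatenate([(proj(d,pts(p,np.array(X)))-m)[0] for d,m,X in E]),p[4:]*30]
    r=least_squares(f,[0,0,221,0,0,0],loss='soft_l1');print(sw,r.cost,np.round(r.x,3),np.round(f(r.x),1))
    for n,i in(("S",[0,1,2]),("W",[3,4])):
        g=lambda p:np.r_[np.concatenate([(proj(*[E[j][0]],pts(np.r_[p,221,0 if 0 else 0,0,0][[0,1,3,2,4,5]],np.array(E[j][2])))-E[j][1])[0] for j in i])]
        q=least_squares(g,[0,0,0]);print(n,np.round(q.x,3),np.round(q.cost,2))
# deck corners predicted vs seen in scene
print(proj(S,[bath(k) for k in((125,-105,175),(125,105,175),(-125,105,175))]))
```

```text
[359.4 266.8] [358.20822 266.87988]
[474.9 286. ] [474.03207 286.04044]
[395.2 326.2] [396.854  325.0524]
[150.7  60. ] [148.30626  60.98673]
[493.3  57.3] [493.6156   57.52963]
1 1.1064343969838273 [-3.14100e+00 -6.79000e-01  2.24212e+02  7.00000e-03  1.70000e-02
  9.00000e-03] [ 0.6  0.4  1.   0.2  0.6 -0.4 -0.1 -0.  -0.1  0.3  0.5  0.3]
S [-3.313 -3.108  0.015] 0.18
W [-4.057  0.25   0.01 ] 21.08
-1 549.9405372889245 [-5.7774e+01 -8.8938e+01 -2.8928e+01 -6.0000e-03  4.0000e-03 -4.7600e-01] [ 7.000e-01  1.000e+01 -3.570e+01  2.790e+01 -8.100e+00 -1.300e+00
  1.642e+02 -2.200e+00 -2.943e+02  3.000e-01  1.000e-01 -1.430e+01]
S [-3.313 -3.108  0.015] 0.18
W [-194.047   -1.73    -3.131] 21.08
[[337.65647789 275.62999998]
 [387.11712525 357.07834904]
 [486.77866981 306.86171914]]
```

Request:
send_rows:
  series:
    - {"ax": 0,"ay": 0,"az": 0,"dx": -0.3,"dy": 0.1,"dz": 0,"hand": 1}
    - {"ax": 0,"ay": 0,"az": 0,"dx": -0.3,"dy": 0.1,"dz": 1.5,"hand": 1}
    - {"ax": 0,"ay": 0,"az": 0,"dx": -0.3,"dy": 0.1,"dz": 2.8,"hand": 1}
    - {"ax": 0,"ay": 0,"az": 0,"dx": -0.3,"dy": 0.1,"dz": 3.7,"hand": 1}
    - {"ax": 0,"ay": 0,"az": 0,"dx": -0.3,"dy": 0.1,"dz": 4.2,"hand": 1}
    - {"ax": 0,"ay": 0,"az": 0,"dx": -0.3,"dy": 0.1,"dz": 4.4,"hand": 1}
    - {"ax": 0,"ay": 0,"az": 0,"dx": -0.3,"dy": 0.1,"dz": 4.4,"hand": 1}

```text
clock: 12.85
eef_pos: [519.9, 206.6, 190.5]
tool_rot: [3.136, -0.001, 3.051]
force: [-0.9, 0.0, -3.8]
width: 32.3
gripper_force: 60.4
```

Request:
send_rows:
  series:
    - {"ax": 0,"ay": 0,"az": 0,"dx": 0,"dy": 0,"dz": 0.1,"hand": 1}
    - {"ax": 0,"ay": 0,"az": 0,"dx": 0,"dy": 0,"dz": 0.2,"hand": 1}
    - {"ax": 0,"ay": 0,"az": 0,"dx": 0,"dy": 0,"dz": 0.3,"hand": 1}
    - {"ax": 0,"ay": 0,"az": 0,"dx": 0,"dy": 0,"dz": 0.4,"hand": 1}
    - {"ax": 0,"ay": 0,"az": 0,"dx": 0,"dy": 0,"dz": 0.4,"hand": 1}

```text
clock: 13.35
eef_pos: [519.8, 206.5, 186.5]
tool_rot: [3.136, -0.001, 3.051]
force: [-1.1, -0.6, -4.2]
width: 31.7
gripper_force: 60.4
```

```bash
python3 s.py 0 0 176 90 -90
```

```text
13.35 F [-1.084 -0.593 -4.18 ] q [ 0.016  0.637 -0.693  1.811  0.51   0.877  0.566] bath [  3.225   3.563 186.497] w 31.71719173644158 g 60.368664680281654
[ 0.32 -0.36  1.05] [ 0.006 -0.001  0.   ]
```

Request:
send_rows:
  series:
    - {"ax": 0,"ay": 0,"az": 0,"dx": 0.2,"dy": -0.2,"dz": 0,"hand": 1}
    - {"ax": 0,"ay": 0,"az": 0,"dx": 0.2,"dy": -0.2,"dz": 0.1,"hand": 1}
    - {"ax": 0,"ay": 0,"az": 0,"dx": 0.2,"dy": -0.2,"dz": 0.2,"hand": 1}
    - {"ax": 0,"ay": 0,"az": 0,"dx": 0.2,"dy": -0.2,"dz": 0.3,"hand": 1}
    - {"ax": 0,"ay": 0,"az": 0,"dx": 0.2,"dy": -0.2,"dz": 0.4,"hand": 1}
    - {"ax": 0,"ay": 0,"az": 0,"dx": 0.2,"dy": -0.2,"dz": 0.4,"hand": 1}

```text
clock: 13.95
eef_pos: [517.7, 204.7, 182.4]
tool_rot: [3.136, -0.001, 3.051]
force: [0.4, -0.0, -4.5]
width: 32.0
gripper_force: 60.4
```

```bash
python3 s.py
python3 - <<'E'
from h import *;from cell import *
x=np.zeros((600,800,3),np.uint8)
for n in("wrist","scene"):
    d=get_image(n);np.savez(f'pics/{n}7.npz',**d);im=d['pixels'][:,:,::-1]
    if n=="wrist": x[:,:320]=cv2.resize(im[:,:],(320,200))[0:0].shape[0] if 0 else 0; x[:240,:384]=cv2.resize(im,(384,240))
    else: x[240:600,:]=cv2.resize(im[250:349,315:535],(800,360),interpolation=cv2.INTER_CUBIC)
cv2.imwrite('pics/p7.png',x)
E
```

```text
13.95 F [ 0.448 -0.027 -4.482] q [ 0.017  0.639 -0.69   1.822  0.514  0.865  0.562] bath [  1.228   1.625 182.393] w 32.02869173158265 g 60.402328441268764
```

View pics/p7.png

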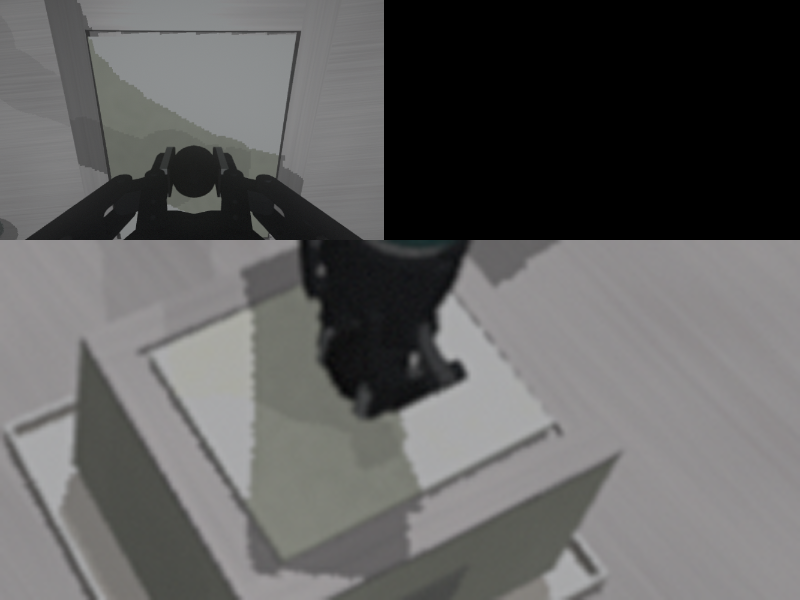

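The lid lines up with the recess, with dark gaps on both sides at wrist (92,60) and (296,60). I'll lower it slowly until it makes contact.

Request:
send_rows:
  series:
    - {"ax": 0,"ay": 0,"az": 0,"dx": 0,"dy": 0,"dz": 0.1,"hand": 1}
    - {"ax": 0,"ay": 0,"az": 0,"dx": 0,"dy": 0,"dz": 0.2,"hand": 1}
    - {"ax": 0,"ay": 0,"az": 0,"dx": 0,"dy": 0,"dz": 0.3,"hand": 1}
    - {"ax": 0,"ay": 0,"az": 0,"dx": 0,"dy": 0,"dz": 0.3,"hand": 1}

```text
clock: 14.45
eef_pos: [517.6, 204.7, 179.4]
tool_rot: [3.136, -0.001, 3.051]
force: [0.4, 0.4, -3.8]
width: 31.9
gripper_force: 60.4
```

Request:
send_rows:
  series:
    - {"ax": 0,"ay": 0,"az": 0,"dx": 0,"dy": 0,"dz": 0.1,"hand": 1}
    - {"ax": 0,"ay": 0,"az": 0,"dx": 0,"dy": 0,"dz": 0.15,"hand": 1}
    - {"ax": 0,"ay": 0,"az": 0,"dx": 0,"dy": 0,"dz": 0.15,"hand": 1}

```text
clock: 14.75
eef_pos: [517.7, 204.7, 178.0]
tool_rot: [3.136, -0.001, 3.051]
force: [-0.2, -0.2, -3.4]
width: 31.5
gripper_force: 60.4
```

Request:
send_rows:
  series:
    - {"ax": 0,"ay": 0,"az": 0,"dx": 0,"dy": 0,"dz": 0.1,"hand": 1}
    - {"ax": 0,"ay": 0,"az": 0,"dx": 0,"dy": 0,"dz": 0.15,"hand": 1}
    - {"ax": 0,"ay": 0,"az": 0,"dx": 0,"dy": 0,"dz": 0.15,"hand": 1}

```text
clock: 15.05
eef_pos: [517.7, 204.8, 176.6]
tool_rot: [3.136, -0.001, 3.051]
force: [-0.5, -0.2, -3.3]
width: 32.0
gripper_force: 60.4
```

```bash
python3 s.py
```

```text
15.05 F [-0.495 -0.15  -3.265] q [ 0.013  0.646 -0.684  1.828  0.522  0.853  0.555] bath [  1.275   1.718 176.561] w 32.001864760879386 g 60.40587318217149
```

Request:
send_rows:
  series:
    - {"ax": 0,"ay": 0,"az": 0,"dx": 0,"dy": 0,"dz": 0.08,"hand": 1}
    - {"ax": 0,"ay": 0,"az": 0,"dx": 0,"dy": 0,"dz": 0.1,"hand": 1}
    - {"ax": 0,"ay": 0,"az": 0,"dx": 0,"dy": 0,"dz": 0.1,"hand": 1}

```text
clock: 15.35
eef_pos: [517.8, 204.7, 176.1]
tool_rot: [3.136, -0.001, 3.051]
force: [-1.8, -2.8, 5.3]
width: 31.9
gripper_force: 61.0
```

Request:
send_rows:
  series:
    - {"ax": 0,"ay": 0,"az": 0,"dx": 0,"dy": 0,"dz": 0.08,"hand": 1}
    - {"ax": 0,"ay": 0,"az": 0,"dx": 0,"dy": 0,"dz": 0.1,"hand": 1}
    - {"ax": 0,"ay": 0,"az": 0,"dx": 0,"dy": 0,"dz": 0.1,"hand": 1}

```text
clock: 15.65
eef_pos: [517.8, 204.7, 176.1]
tool_rot: [3.136, 0.0, 3.05]
force: [-4.7, -4.1, 11.6]
width: 32.0
gripper_force: 61.7
```

Contact at TCP z = 176.1, which matches the seat. I'll relax, release slowly and retreat upward.

Request:
send_rows:
  series:
    - {"ax": 0,"ay": 0,"az": 0,"dx": 0,"dy": 0,"dz": -0.12,"hand": 1}
    - {"ax": 0,"ay": 0,"az": 0,"dx": 0,"dy": 0,"dz": -0.12,"hand": 0.5}
    - {"ax": 0,"ay": 0,"az": 0,"dx": 0,"dy": 0,"dz": -0.12,"hand": 0.3}
    - {"ax": 0,"ay": 0,"az": 0,"dx": 0,"dy": 0,"dz": -0.12,"hand": 0}
    - {"ax": 0,"ay": 0,"az": 0,"dx": 0,"dy": 0,"dz": -0.12,"hand": 0}
    - {"ax": 0,"ay": 0,"az": 0,"dx": 0,"dy": 0,"dz": -0.12,"hand": 0}
    - {"ax": 0,"ay": 0,"az": 0,"dx": 0,"dy": 0,"dz": -0.12,"hand": 0}

```text
clock: 16.35
eef_pos: [517.7, 204.8, 175.7]
tool_rot: [3.136, -0.001, 3.051]
force: [0.9, 0.5, -0.5]
width: 85.4
gripper_force: 0.0
```

Request:
send_rows:
  series:
    - {"ax": 0,"ay": 0,"az": 0,"dx": 0,"dy": 0,"dz": -1,"hand": 0}
    - {"ax": 0,"ay": 0,"az": 0,"dx": 0,"dy": 0,"dz": -3,"hand": 0}
    - {"ax": 0,"ay": 0,"az": 0,"dx": 0,"dy": 0,"dz": -6,"hand": 0}
    - {"ax": 0,"ay": 0,"az": 0,"dx": 0,"dy": 0,"dz": -10,"hand": 0}
    - {"ax": 0,"ay": 0,"az": 0,"dx": 4,"dy": -4,"dz": -14,"hand": 0}
    - {"ax": 0,"ay": 0,"az": 0,"dx": 6,"dy": -8,"dz": -15,"hand": 0}
    - {"ax": 0,"ay": 0,"az": 0,"dx": 8,"dy": -12,"dz": -15,"hand": 0}
    - {"ax": 0,"ay": 0,"az": 0,"dx": 10,"dy": -16,"dz": -15,"hand": 0}
    - {"ax": 0,"ay": 0,"az": 0,"dx": 12,"dy": -20,"dz": -15,"hand": 0}
    - {"ax": 0,"ay": 0,"az": 0,"dx": 12,"dy": -24,"dz": -15,"hand": 0}

```text
clock: 17.35
eef_pos: [373.5, -25.3, 325.1]
tool_rot: [3.139, -0.002, 3.052]
force: [2.3, -0.5, 0.0]
width: 85.3
gripper_force: 0.0
```

```bash
python3 s.py
python3 - <<'E'
from h import *;from cell import *
x=np.zeros((600,800,3),np.uint8)
im=get_image("scene")['pixels'][:,:,::-1];x[:,:400]=cv2.resize(im[200:398,300:432+0],(400,600),interpolation=cv2.INTER_CUBIC)
x[:]=0;x[:360,:480]=cv2.resize(im[220:370,320:520],(480,360),interpolation=cv2.INTER_CUBIC)
x[360:,:384]=cv2.resize(im,(384,240))
im=get_image("top")['pixels'][:,:,::-1];x[:300,480:]=cv2.resize(im[155:290,110:254],(320,300),interpolation=cv2.INTER_CUBIC)
x[360:,400:784]=cv2.resize(im,(384,240))
cv2.imwrite('pics/p8.png',x)
E
```

```text
17.35 F [ 2.323 -0.543  0.021] q [ 0.727  0.16  -0.837  2.053  0.139  0.986  1.3  ] bath [-121.458 -240.553  325.115] w 85.34684292033467 g 0.0
```

View pics/p8.png

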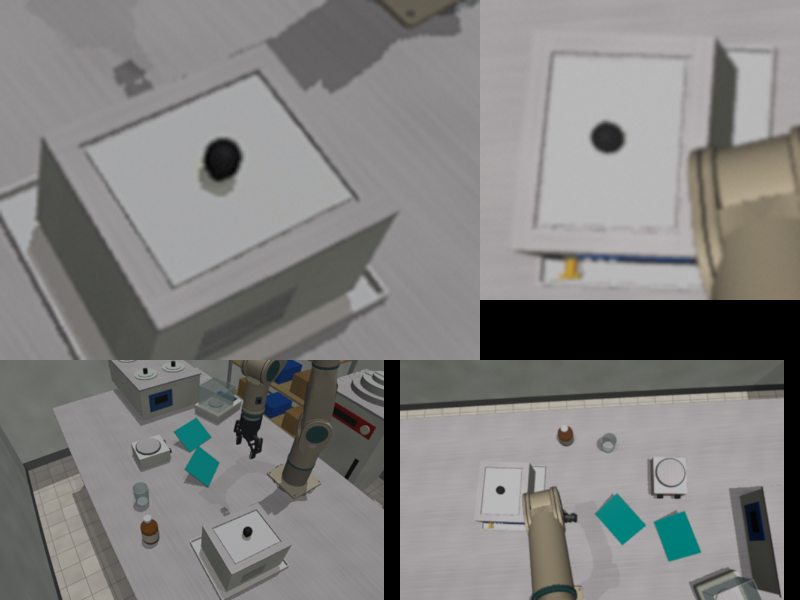

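The lid sits flat in the recess, knob up at crop (222,160), with an even gap all round. The bottle and beaker have not moved, and the robot is clear. I'll hand it in.

```bash
python3 -c "from cell import *;print(finish_job())"
```

```text
the job is handed in; nothing more can be done
None
```

The lid was levered up to lean on the tank, turned over and laid flat in the bath's recess, knob up. I handed the job in after about 17 s on the robot's clock, with the bottle and beaker untouched and the arm clear.

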